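# Tare the portion scale under the empty pan

## Task

Two portion scales stand on the prep bench; tare the one that carries the empty steel pan by gently pressing its tare key (the long key at the right-hand end of the key row, as you face the sloping panel) well down with the fingertips, then let it spring back and draw the hand well clear of the scale. Press no other key, do not touch the pan or the other scale with the half cabbage on it, and leave everything on the bench where it stands. Nothing is to be picked up.

Things in the scene. Friction and masses are not known exactly. Their poses are not given: they have to be found in the camera images.
- scale_a: the scale to tare, with the pan on it: white bench scale, fixed, 270 mm deep (x), 220 wide (y). Origin: centre of its footprint on the bench; x from the key panel to the platter, y to the left of someone facing the panel. Platter top 87 mm up, centre at x +47. The panel rises 15 degrees from x -135, z 45 mm (front edge) to x -38, z 71; dark display above, row of four grey keys below
- tare_a_top (a point): centre of the top of scale_a's tare key: oblong, 30 mm along the row (its y), 18 mm across, 7 mm proud of the panel, at (-108, -52, +60) mm in the scale's frame, right-hand end of the row. Its z is the panel's outward normal, (-0.259, 0, 0.966) in the scale's frame; the key moves straight in along it
- tare_a (a joint): how far scale_a's tare key is pressed into the panel, m: 0 up, 0.005 fully down (then still 2 mm off the panel). A spring gives 1 N at the top and 7.5 N fully down, and brings it back. It counts as pressed from 0.002; more than 25 N on the scale would harm it
- key1_a (a joint): press of scale_a's leftmost key, m: 0 up, 0.005 down, same spring as the tare key. Round, 18 mm across, 7 mm proud, 78 mm left of the panel's middle on the same row line as the tare key
- key2_a (a joint): press of scale_a's second round key, m, likewise; 40 mm left of the panel's middle
- key3_a (a joint): press of scale_a's third round key, m, likewise; 2 mm left of the middle, 54 mm from the tare key centre to centre
- scale_b: the other scale, the same model with the same keys, with half a cabbage on its platter; to be left alone. Frame as for scale_a
- pan: empty open steel food pan, about 163 x 176 mm over its rim, 65 mm high, 0.45 kg, loose on scale_a's platter, its rim 152 mm above the bench. Origin: centre of its underside
- cabbage: half a white cabbage, cut side down, 140 mm across, 72 mm high, loose on scale_b's platter. Origin: centre of its cut face
- dredger: aluminium salt dredger with a domed top, 66 mm across, 95 mm high, standing loose on the bench. Origin: centre of its foot
- tub: clear round tub with a white screw lid, 80 mm across, 85 mm high, standing loose on the bench. Origin: centre of its foot
- scraper: steel dough scraper with a black round handle, 150 mm wide, about 100 mm deep, 22 mm high, lying loose on the bench. Origin: on the bench under its middle
Not all that is in view belongs to the job. Several things have the shape of the pan; the one meant has the colours described above.

How it is judged:
By the outcome, as a careful person would: the job done as asked, in the order asked, and still so for the second after the job is handed in, with the robot touching nothing.
It also fails if it takes over 32 s, if anything falls off the work surface, if the arm or the gripper's body presses on something with over 40 N, if the wrist force passes 120 N, or if a joint passes its speed limit or range.

## Robot

A 7-joint arm with a two-finger parallel gripper is mounted at the origin on the work surface. World frame = base frame: x ahead of the robot, y to its left, z up, the work surface at z = 0. Lengths are in m, angles in rad, forces in N, time in s.
With the tool pointing down it reaches from about 0.425 to 0.95 m from the base axis. Payload 4.7 kg.
Tool frame: the origin (TCP) lies between the finger pads, 19 mm behind the fingertips; this is the grasp point; z points along the fingers, y is the line along which they close (so a half turn about z gives the same grasp; the last joint's range is limited). The gripper opens to 85 mm and grips with 20 to 120 N. Pads are 22 mm wide; open, the fingers measure 114 mm over their backs; the gripper's body (76 mm by 85 mm) begins 54 mm behind the grasp point. The pads swing forward as they close: fully open they stand 13 mm farther back than shut.
Start: joints at [-1.145, 0.469, -0.049, 1.532, 0.024, 1.141, -0.082], TCP at [0.296, 0.606, 0.25] pointing down, gripper open.
Joint ranges: [-2.59, 2.59], [-0.33, 1.99], [-1.39, 1.29], [0.1, 2.45], [-1.04, 4.18], [0.21, 1.99], [-2.66, 2.66]. Speed limits (rad/s): [2.57, 2.57, 3.14, 3.14, 3.14, 3.14, 3.14].

## Interface

Orientations are given as a 3x3 rotation matrix whose columns are the frame's x, y, z axes.
In Python, from rig import * gives the robot as it stands. Calls block until the motion is done:
- movep(position, orientation): joint-space move of the TCP to a pose.
- move_l(position, attitude=None, feed=0.15, until_force=None): straight line of the TCP; attitude=None keeps the orientation; feed is the mean speed in m/s. With until_force (N) it stops when the force on the tool has changed by that much, and returns True; else False.
- move_joints(angles): joint-space move.
- command_gripper(opening, newtons=None): finger opening in m; newtons is the grip in N (None keeps the last); returns when the fingers have stopped.
- sleep(seconds).
- inverse_kinematics(position, orientation): joint angles nearest the present ones, or None.
- sense(): the state.
- camera(name): name is "side" or "top"; returns (picture, depth): 400x640x3 uint8, red, green, blue; 400x640 float32, m along the optical axis (not along the pixel's ray), 0 where there is no reading.
- camera_params(name): a dict with "K" (3x3 intrinsics, pixels), "dist" ([k1, k2, p1, p2, k3] as OpenCV has them; the pictures are not rectified), "position" and "rotation" of the camera in the world. Camera axes: x right, y down, z forward; pixel columns grow to the right and rows downward; lengths in m; the calibration is good to about 2 mm. A picture is of the moment at which its call begins. camera_params takes no time and is no camera call.
A pose or a line that the arm cannot do raises Unreachable and nothing moves.
- finish_job(): hands the job in; it is judged then, once.
The state is a dict: "time_s": time; "joint_pos": joint angles; "qd": joint speeds; "joint_efforts": joint torques, N m; "position": TCP position; "tcp_rot": TCP orientation; "wrist_force": force on the tool from outside, world axes, zero at the start; "ft_torque": the same for the moment, N m; "finger_gap": finger opening in m; "gripper_force": force on a finger pad.
Only numpy, scipy, OpenCV 4.12 (cv2) and the standard library are available. Lean on these libraries where they do the work, as an engineer would, in place of code of your own. Each camera call takes 0.05 s, during which the arm holds its last target. There are 200 camera calls.

## Working session

There is one attempt and no reset: what is moved stays moved. The work goes in short steps, each a Python script; the robot and the scene stay as the last script left them, time stands still between calls to the robot, and variables do not carry over. Pictures are saved under pics/ and viewed, at most 10 in all, crops included, and the job is handed in when it is done.

```bash
mkdir -p pics; python3 - <<'E'
from rig import *
import cv2,numpy as np
for n in("top","side"):
    p,d=camera(n); cv2.imwrite(f"pics/{n}0.png",p[:,:,::-1]); np.savez(f"{n}0.npz",p=p,d=d)
    print(n,camera_params(n))
print(sense()["time_s"])
E
```

```text
top {'K': array([[371.62871098,   0.        , 319.07911424],
       [  0.        , 371.62871098, 192.33239698],
       [  0.        ,   0.        ,   1.        ]]), 'dist': array([-0.06974009,  0.        ,  0.        ,  0.        ,  0.        ]), 'position': array([0.41869187, 0.01300611, 1.35636494]), 'rotation': array([[ 1.55178061e-02, -9.96943768e-01,  7.65657902e-02],
       [-9.99878198e-01, -1.56000724e-02, -4.76438849e-04],
       [ 1.66941461e-03, -7.65490711e-02, -9.97064418e-01]])}
side {'K': array([[467.92481548,   0.        , 326.37907744],
       [  0.        , 467.92481548, 200.78577022],
       [  0.        ,   0.        ,   1.        ]]), 'dist': array([-0.13782464,  0.        ,  0.        ,  0.        ,  0.        ]), 'position': array([ 0.02839856, -1.03677206,  1.15621918]), 'rotation': array([[ 0.90181722, -0.28497031,  0.32483477],
       [-0.43191873, -0.61726045,  0.65759847],
       [ 0.01311161, -0.73333585, -0.67974011]])}
0.1
```

View pics/top0.png

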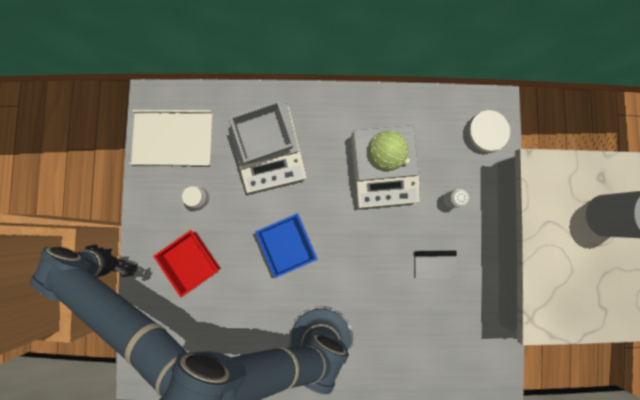

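View pics/side0.png

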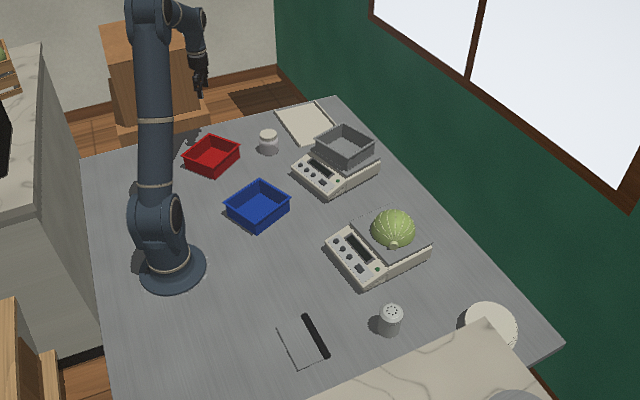

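The top view shows these candidates. Steel (grey) pan on a scale at about (265,135), with its panel at (274,172): this is scale_a. Cabbage scale at (387,170): scale_b. The red pan at (187,263) and blue pan at (286,245) stand on the bench, so they are decoys. The tare key should be near (292,173), at the image-right end of the key row. Next I'll check it in a close crop.

```bash
python3 - <<'E'
import cv2,numpy as np
a=cv2.imread("pics/top0.png")[90:205,215:325]; b=cv2.imread("pics/side0.png")[110:215,280:390]
cv2.imwrite("pics/crop.png",np.hstack([cv2.resize(a,(385,402),interpolation=cv2.INTER_CUBIC),cv2.resize(b,(407,402),interpolation=cv2.INTER_CUBIC)]))
E
```

```text
(no output)
```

View pics/crop.png

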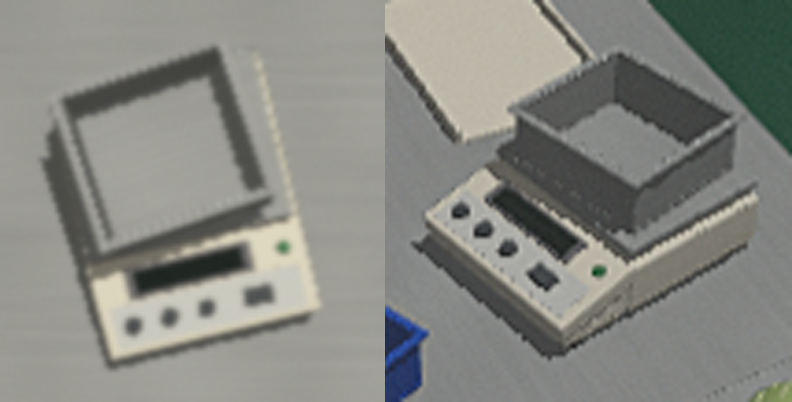

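The crop confirms it. The steel pan is on this scale. Three round keys run left to right, and the oblong tare key is at about (289,174) in top and (322,182) in side. I'll fit the scale pose to all four keys in both views.

```bash
cat > fit.py <<'E'
import cv2,numpy as np
from scipy.optimize import least_squares
from rig import *
n=np.array([-.259,0,.966])
top=np.array([-.108,0,.060])
keys=np.array([top+[0,y,0] for y in(.078,.040,.002,-.052)])
def T(q,P): c,s=np.cos(q[2]),np.sin(q[2]); return P@np.array([[c,-s,0],[s,c,0],[0,0,1]]).T+[q[0],q[1],0]
def proj(cam,W):
    k=camera_params(cam); R=k["rotation"].T
    return cv2.projectPoints(W,cv2.Rodrigues(R)[0],-R@k["position"],k["K"],k["dist"])[0][:,0]
def ray_at(cam,uv,z):
    k=camera_params(cam); u=cv2.undistortPoints(np.array([[uv]],float),k["K"],k["dist"])[0,0]
    r=k["rotation"]@[*u,1]; return k["position"]+r*(z-k["position"][2])/r[2]
E
python3 - <<'E'
from fit import *
seed={"top":[((x+.5)/3.5+214.5,(y+.5)/3.496+89.5) for x,y in((134,326),(170,317),(207,308),(260,295))],
"side":[((x+.5)/3.7+279.5,(y+.5)/3.829+109.5) for x,y in((75,212),(98,229),(123,248),(158,276))]}
obs={}
for c in seed:
    g=cv2.cvtColor(np.load(c+"0.npz")["p"],cv2.COLOR_RGB2GRAY).astype(float); o=[]
    for i,(u,v) in enumerate(seed[c]):
        r=4 if i<3 else 6; x0,y0=round(u)-r,round(v)-r
        w=g[y0:y0+2*r+1,x0:x0+2*r+1]; w=np.clip(150-w,0,None)
        Y,X=np.mgrid[y0:y0+2*r+1,x0:x0+2*r+1]; X0=(X-u)**2+(Y-v)**2<(r+.3)**2; w=w*X0
        o.append([(w*X).sum()/w.sum(),(w*Y).sum()/w.sum()])
    obs[c]=np.array(o); print(c,obs[c].round(1).tolist(),"seed",np.round(seed[c],1).tolist())
K=keys-n*.002
f=lambda q,cs=("top","side"):np.concatenate([(proj(c,T(q,K))-obs[c]).ravel() for c in cs])
for cs in(("top",),("side",),("top","side")):
    s=least_squares(f,[.6,.15,.2],args=(cs,)); print(cs,s.x.round(4),np.abs(s.fun).max().round(2), "tare",T(s.x,keys[3:]).round(4))
q=s.x; np.save("pose.npy",q); print(f(q).round(1))
for c in obs: print(c,"indep ray at key height",ray_at(c,obs[c][3],.058).round(4),"depth",np.load(c+"0.npz")["d"][tuple(obs[c][3].round().astype(int)[::-1])])
m=cv2.imread("pics/top0.png")
C=np.array([[-.135,.11,.045],[-.135,-.11,.045],[-.038,-.11,.071],[-.038,.11,.071]])
out=[]
for c,(x,y) in(("top",(215,90)),("side",(280,110))):
    m=cv2.resize(cv2.imread(f"pics/{c}0.png")[y:y+110,x:x+110],(400,400),interpolation=cv2.INTER_CUBIC); s=400/110
    for P,col in((T(q,C),(0,0,255)),(T(q,keys),(0,255,255))):
        for p in proj(c,P): cv2.circle(m,tuple(int(v) for v in (p+.5-[x,y])*s),3,col,-1)
    out.append(m)
cv2.imwrite("pics/fit.png",np.hstack(out))
E
```

```text
top [[252.6, 182.9], [263.0, 180.4], [273.6, 177.7], [288.4, 174.1]] seed [[252.9, 182.9], [263.2, 180.3], [273.8, 177.7], [288.9, 174.0]]
side [[299.9, 164.7], [306.1, 169.7], [312.7, 174.6], [322.2, 181.9]] seed [[299.9, 165.0], [306.1, 169.4], [312.9, 174.4], [322.3, 181.7]]
('top',) [0.6718 0.1988 0.2573] 0.07 tare [[0.5806 0.121  0.06  ]]
('side',) [0.6728 0.2005 0.2654] 0.06 tare [[0.5822 0.122  0.06  ]]
('top', 'side') [0.6722 0.1993 0.2608] 0.23 tare [[0.5812 0.1212 0.06  ]]
[-0.1 -0.   0.  -0.2 -0.1 -0.1 -0.1 -0.2 -0.1  0.1 -0.   0.1 -0.1  0.2
 -0.2  0.2]
top indep ray at key height [0.5811 0.1212 0.058 ] depth 1.3022385
side indep ray at key height [0.5829 0.1223 0.058 ] depth 1.6842581
```

View pics/fit.png

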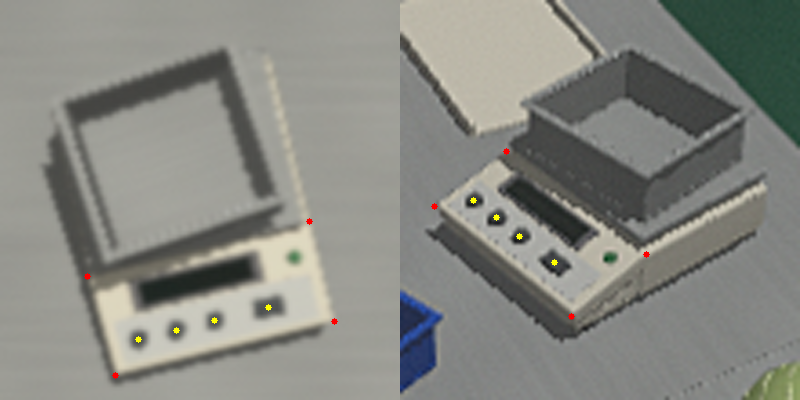

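The fit agrees between cameras to within about 2 mm: tare key at (0.581, 0.121, 0.060), yaw 0.261, and the panel corners and keys overlay the picture. I'll approach along the panel normal with the fingers shut and their closing line along the key row.

```bash
python3 - <<'E'
from fit import *
q=np.load("pose.npy"); c,s=np.cos(q[2]),np.sin(q[2]); Rz=np.array([[c,-s,0],[s,c,0],[0,0,1]])
N=Rz@n; N/=np.linalg.norm(N); key=T(q,keys[3:])[0]
best=None; j=np.array(sense()["joint_pos"])
for sg in(1,-1):
    y=sg*Rz[:,1]; R=np.c_[np.cross(y,-N),y,-N]
    a=[inverse_kinematics(key+N*(h+.019),R) for h in(.13,.0)]
    print(sg,a)
    if all(v is not None for v in a):
        d=np.abs(np.array(a[0])-j).max()
        if best is None or d<best[0]: best=(d,R)
R=best[1]; np.savez("plan.npz",R=R,N=N,key=key)
command_gripper(0,20)
movep(key+N*.149,R)
move_l(key+N*(.019+.025),feed=.1)
sleep(.3); z=sense(); print(z["time_s"],z["finger_gap"],z["wrist_force"],((z["position"]-key)@N).round(4))
p,d=camera("top"); e,_=camera("side")
cv2.imwrite("pics/near.png",np.hstack([cv2.resize(p[120:220,230:330,::-1],(400,400)),cv2.resize(e[90:210,260:380,::-1],(400,400))]))
E
```

```text
1 [array([-0.39905679,  0.21495378,  0.13704427,  2.05101752, -0.04680678,
        0.61604222,  1.59731399]), array([-0.21824134,  0.45419002, -0.07619164,  2.06724838,  0.11045029,
        0.3612462 ,  1.45106122])]
-1 [array([-0.74098617,  0.23116244,  0.53982965,  2.06847913, -0.21823911,
        0.62140905, -1.37687354]), array([-0.60400454,  0.4791239 ,  0.41343401,  2.08930667, -0.51442147,
        0.38775365, -1.11042336])]
4.3667 0.00015752540272800418 [ 0.43858782 -0.79216243  0.15756148] 0.0443
```

View pics/near.png

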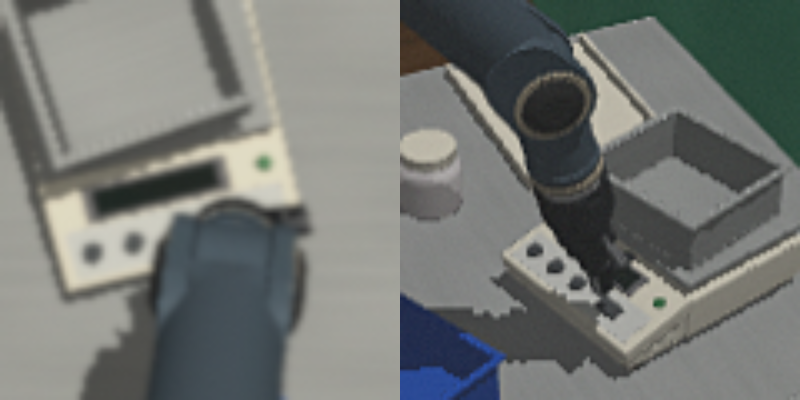

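The closed fingertips (about (605,290) in the side half) hover just over the tare key (about (608,307)), clear of the pan and the round keys. Pressing now.

```bash
python3 - <<'E'
from fit import *
P=np.load("plan.npz"); N,key=P["N"],P["key"]
def st(l):
    z=sense(); d=np.array(z["position"])-key; print(l,round(z["time_s"],2),"tip h mm",round((d@N-.019)*1e3,2),"lat",np.round((d-N*(d@N))*1e3,1),"F.N",round(float(z["wrist_force"]@N),2)); return d@N, z["wrist_force"]@N
h,F0=st("pre")
print(move_l(key+N*(.019-.008),feed=.012,until_force=1.5)); h1,f1=st("contact")
print(move_l(key+N*(h1-.006),feed=.008,until_force=5.)); st("pressed"); sleep(.3); st("held")
E
```

```text
pre 4.47 tip h mm 25.18 lat [0.1 0.1 0. ] F.N 0.38
True
contact 6.44 tip h mm -2.1 lat [-0.  0. -0.] F.N 3.27
True
pressed 6.97 tip h mm -5.81 lat [ 0. -0.  0.] F.N 6.75
held 7.28 tip h mm -5.67 lat [ 0. -0.  0.] F.N 7.8
```

The force rose from about 3 N to 7.5 N over 3.6 mm. That matches the key's spring, so the key is essentially fully down. Now I'll retract along the normal and withdraw.

```bash
python3 - <<'E'
from fit import *
P=np.load("plan.npz"); N,key=P["N"],P["key"]
move_l(key+N*.06,feed=.04); move_l(key+N*.169,feed=.15)
move_joints([-1.145,0.469,-0.049,1.532,0.024,1.141,-0.082]); sleep(.3)
z=sense(); print(z["time_s"],z["wrist_force"],z["position"])
p,d=camera("top"); e,_=camera("side")
p0=np.load("top0.npz")["p"]; print("diff",(np.abs(p.astype(int)-p0).max(2)[80:215,215:530]>40).sum())
cv2.imwrite("pics/end.png",np.hstack([cv2.resize(p[80:220,220:430,::-1],(400,267)),cv2.resize(e[90:300,260:450,::-1],(380,420))[:267]]))
E
```

```text
11.7667 [0.26425343 0.58717627 0.65345545] [0.29668574 0.60648318 0.2500842 ]
diff 0
```

View pics/end.png

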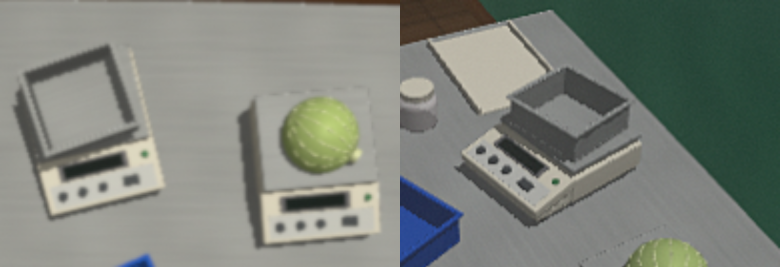

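Both scales, the pan and the cabbage stand as before, with no changed pixels around them. The tare key, at about (131,180) in the left half, looks up again, and the hand is clear.

```bash
python3 -c "
from rig import *
print(finish_job())"
```

```text
the job is handed in; nothing more can be done
None
```

I pressed scale_a's tare key close to fully down (about 7.5 N, judged from force and travel), let it spring back, withdrew the hand to its start pose, and handed the job in at about 12 s; the final pictures show both scales, the pan and the cabbage unmoved.

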